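# Lock the spare-battery tray with its retaining bar and snap cap

### The job

Close up the spare-battery tray: lay the blue bar across the tray's two end supports so that the steel stud comes up through its hole, and let go of it; then push the orange cap onto the stud until it clicks and keep pressing past the click until it sits flat on the bar. Finish with the gripper still pressing the cap firmly down on the bar - do not let go of it or back off - and leave the mouse, glue stick, hinged tin and binder clip where they are.

Things in the scene. Friction and masses are not known exactly. Their poses are not given: they have to be found in the camera images.
- tray: Dark grey battery tray fixed to the desk, 78 (x) x 160 (y) x 34 mm; origin at the centre of its underside on the desk, z up, long axis y. Side walls 14 mm high; four fixed batteries, tops below 22 mm, lie across it at y = +-25 and +-43 mm. A support block at each end (y = +-57 to +-77 mm) has a level top 24 mm above the desk that carries the bar.
- bar_home (a point): Where the bar's origin (underside centre) lies when the bar is home: on the stud's axis, 24 mm above the desk, the bar parallel to the tray's y axis, its top 34 mm above the desk. Lugs up to 34 mm high beside its edges at both ends leave 48 mm width at the foot and 51 mm at the top; 146 mm are free between the end stops.
- stud_tip (a point): Top of the upright steel stud in the middle of the tray, 52 mm above the desk. The stud is 13 mm thick, with a cone on its last 5 mm down to 7 mm. Four sprung steel balls round it, centred 42 mm above the desk, stand out to 21 mm across and give way when the cap's lip is pushed over them.
- stud_seat (a point): Point on the stud axis 34 mm above the desk: where the cap origin lies when it sits flat on the laid bar. The cap lip meets the balls with its underside about 46 mm up; pushing there takes 10 to 15 N, then the force drops and the snap pulls the cap (up to 15 N) from 41 to 36 mm; push on till it meets the bar at 34 mm. It then stays on the stud by itself, but without pressing on the bar.
- bar: Loose blue plastic retaining bar with two white patches on top, 42 (x) x 140 (y) x 10 mm (z), about 80 g, with a 28 mm through hole in its middle; origin at the centre of its underside, long axis y. It starts flat on the desk. It can be gripped across its 42 mm width at the middle; either way round fits.
- cap: Loose orange snap cap, about 40 g, standing open side down: a flange 40 mm in diameter and 3 mm thick at the bottom, above it a round grip barrel 32 mm in diameter, 28 mm high in all; origin at the centre of its underside, z up. A 3 mm thick lip at the underside leaves a 17 mm opening; the bore above it is 22 mm wide and ends 22 mm above the underside.
- mouse: Bystander: white wireless mouse, 105x58x36 mm, loose; origin at the centre of its underside.
- glue_stick: Bystander: standing glue stick, 25 mm thick, 96 mm tall, loose; origin at the centre of its underside.
- tin: Bystander: flat grey-green hinged tin, closed, 81x107x26 mm, loose; origin at the centre of its underside.
- clip: Bystander: black binder clip, 27x35x37 mm, loose; origin at the centre of its underside.
There are look-alikes about, which are no part of the job. Several things have the shape of the bar; the one meant has the colours described above.

How it is judged:
By the outcome, as a careful person would: the job done as asked, in the order asked, and still so for the second after the job is handed in, while the arm keeps its last pose, push and grip.
It also fails if it takes over 54 s, if anything falls off the work surface, if the arm or the gripper's body presses on something with over 40 N, if the wrist force passes 120 N, or if a joint passes its speed limit or range.

### The arm

A 6-joint arm with a two-finger parallel gripper is mounted at the origin on a cart in front of the work surface, level with it; the furniture and walls round the work are solid. World frame = base frame: x ahead of the robot, y to its left, z up, the work surface at z = 0. Lengths are in m, angles in rad, forces in N, time in s.
With the tool pointing down it reaches from about 0.4 to 0.925 m from the base axis. Payload 12.5 kg.
Tool frame: the origin (TCP) lies at the very end of the fingers, on their centre line; the grasp point (between the pads) lies 19 mm behind it (robot.tcp_to_grasp is the distance from the TCP to the grasp point, in m); x points along the fingers, y is the direction in which the jaws open and shut, and the axes are right-handed (so a half turn about x gives the same grasp; the last joint's range is limited). The gripper opens to 95 mm and grips with 3 to 60 N. Pads are 20 mm wide; open, the fingers measure 119 mm over their backs; the gripper's body (75 mm by 180 mm) begins 59 mm behind the grasp point.
Start: joints at [-1.259, 0.491, 1.559, -0, 1.092, -0.106], TCP at [0.254, -0.571, 0.185] pointing down, gripper open.
Joint ranges: [-3.1, 3.1], [-0.84, 2.19], [0.05, 2.79], [-1.13, 4.28], [0.06, 2.93], [-2.69, 2.69]. Speed limits (rad/s): [2.22, 2.22, 2.79, 3.14, 3.14, 3.14].

### API

Orientations are given as a 3x3 rotation matrix whose columns are the frame's x, y, z axes.
In Python, from rig import robot gives the robot as it stands.
- The arm moves only by the tool servo_tool, never from a script. Its argument "increments" is a list that holds one entry, the list of rows, each a list of 7 numbers: the shift along the tool's x, y, z in mm, then the turn, a rotation vector about the tool's x, y, z in rad, then the opening, from -1 (shut) to 1 (fully open). A call has 1 to 5 rows; each row is the pose to reach, as a shift and turn from the pose commanded when the call began, along the tool's axes at that moment; what a row does not reach only later rows make up. A row lasts 1/8 s, in which the tool goes at most 62.5 mm and 10.7 degrees, less where a joint would pass 70% of its speed; a pose out of reach is approached as far as the arm can. A call with a gripper value outside its range is refused whole. The fingers move at their own pace and stop on an object; "squeeze" is the grip in N (left out, the last holds). Time passes only in rows, so rows that repeat a pose let the fingers close. It gives the time, the measured TCP pose, the force and the opening at its end, in the units of the state.
- robot.read_state(): the state, without advancing time (a new reading comes with each control period).
- robot.camera(name): name is "side" or "top" or "wrist"; returns a dict with "frame" (400x640x3 uint8, red, green, blue), "fovy" (degrees; the focal length in pixels is half the picture's height over the tangent of half this angle, whatever the lens; pixels are square), "cx", "cy" (the principal point, pixels), "k1" (the pictures are not rectified: a ray, as slopes to the right and down, at radius r is drawn at 1 + k1 r^2 times it, then the intrinsics apply), "R" (3x3) and "t" (3): a world point X has camera coordinates R X + t. Camera axes: x right, y down, z forward; pixel columns grow to the right and rows downward; lengths in m; the calibration is good to about 2 mm. A picture is of the moment at which its call begins. There is no depth.
- robot.hand_in(): hands the job in, once; it reports no verdict.
The state is a dict: "time_s": time; "qpos": joint angles; "qvel": joint speeds; "tau": joint torques, N m; "eef_pos": TCP position; "ee_rot": TCP orientation; "contact_force": force on the tool from outside, world axes, zero at the start; "wrist_torque": the same for the moment, N m; "finger_gap": opening from 0.0 (shut) to 1.0 (fully open).
Only numpy, scipy, OpenCV 4.12 (cv2) and the standard library are available. Lean on these libraries where they do the work, as an engineer would, in place of code of your own. Each camera call takes 0.05 s, during which the arm holds its last target. There are 200 camera calls.

## Working session

There is one attempt and no reset: what is moved stays moved. The work goes in short steps, Python scripts to look and compute and a tool call to move; the robot and the scene stay as the last step left them, time stands still between calls to the robot, and variables do not carry over. Pictures are saved under pics/ and viewed, about 8 in all and at most 12, crops included, and the job is handed in when it is done.

Besides the shell and the picture viewer there is one more tool, called after "Call:" as a command line: name --argument value ..., lists and objects as JSON in quotes. servo_tool: Moves the arm, as the interface text tells. Its arguments: {"type":"object","properties":{"increments":{"type":"array"},"squeeze":{"type":"number"}},"required":["increments"]}

```bash
mkdir -p pics
cat > h.py <<'E'
import numpy as np, cv2
from rig import robot
def cam(n,save=None):
    c=robot.camera(n)
    if save: cv2.imwrite('pics/'+save,cv2.cvtColor(c['frame'],cv2.COLOR_RGB2BGR))
    return c
def ray(c,u,v):
    f=200/np.tan(np.radians(c['fovy'])/2)
    d=np.array([(u-c['cx'])/f,(v-c['cy'])/f]); s=d.copy()
    for _ in range(30): s=d/(1+c['k1']*(s@s))
    R=np.array(c['R']);t=np.array(c['t'])
    return -R.T@t, R.T@np.array([s[0],s[1],1])
def onz(c,u,v,z):
    o,d=ray(c,u,v); return o+d*(z-o[2])/d[2]
def proj(c,X):
    f=200/np.tan(np.radians(c['fovy'])/2)
    p=np.array(c['R'])@np.array(X)+np.array(c['t']); s=p[:2]/p[2]
    s=s*(1+c['k1']*(s@s)); return s*f+[c['cx'],c['cy']]
def tri(rs):
    A=0;b=0
    for o,d in rs:
        d=d/np.linalg.norm(d);P=np.eye(3)-np.outer(d,d);A=A+P;b=b+P@o
    return np.linalg.solve(A,b)
E
python3 - <<'E'
from h import *
a=cam('top','top0.png');b=cam('side','side0.png');
for c in(a,b): print(c['fovy'],c['cx'],c['cy'],c['k1'],-np.array(c['R']).T@c['t'],c['R'])
s=robot.read_state();print(s, robot.tcp_to_grasp)
E
```

```text
55.69141334765509 317.45481885806305 202.9386453965583 0.020870529648865144 [0.37676844 0.05832312 0.96261365] [[ 0.01149854 -0.99992414  0.00441488]
 [-0.97964097 -0.01215006 -0.20038951]
 [ 0.20042795 -0.00202081 -0.97970636]]
55.251153413767916 326.383170831201 201.75308281856778 -0.019861481331444886 [0.20626549 0.79233936 0.63767708] [[-0.88653939 -0.46226783  0.01887741]
 [-0.27749923  0.49865516 -0.82118037]
 [ 0.37019195 -0.73324722 -0.57035641]]
{'time_s': 0.1, 'qpos': array([-1.25860319e+00,  4.91504256e-01,  1.55939590e+00, -2.66742882e-05,
        1.09168539e+00, -1.05592827e-01]), 'qvel': array([ 0.00070689, -0.00153437, -0.00165693, -0.00017148, -0.0017346 ,
        0.00110877]), 'tau': array([ 4.09395027e-03, -6.13624835e+01, -2.58604789e+01,  6.94909715e-02,
        4.70859243e-02, -6.43659291e-05]), 'eef_pos': array([ 0.2535288 , -0.57100095,  0.18401456]), 'ee_rot': array([[-3.27489592e-04,  4.05748928e-01, -9.13984519e-01],
       [ 9.37626132e-04, -9.13984041e-01, -4.05749052e-01],
       [-9.99999507e-01, -9.89854361e-04, -8.11205366e-05]]), 'contact_force': array([-0.30365639,  0.70029589, -0.42250725]), 'wrist_torque': array([-0.02938172,  0.00069695,  0.00968254]), 'finger_gap': 0.999936408907535} 0.0188
```

View pics/top0.png

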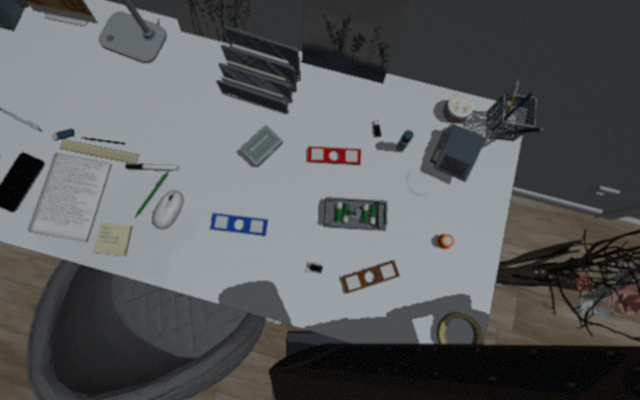

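View pics/side0.png

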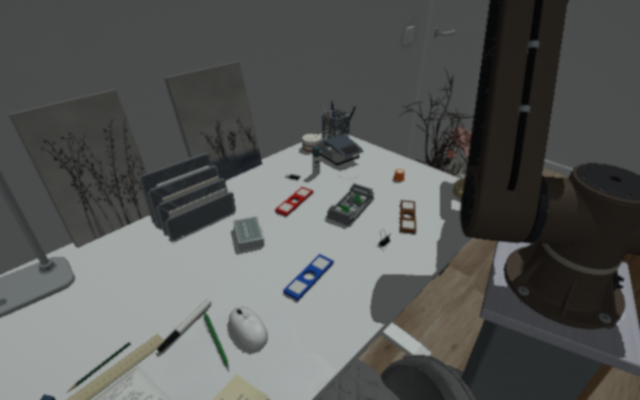

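The top view shows three bar-shaped things: blue at (239,224), red at (334,156) and brown at (370,276). I choose the blue one, which has white patches. The tray is at (353,213), and the only orange cap-like thing is at (445,241). A pale ring at (418,182) is a possible cap look-alike but isn't orange. Next I measure these and check the choice in a close crop.

```bash
cat > m.py <<'E'
from h import *
a=cam('top');b=cam('side')
def blobs(c,lo,hi,amin=20):
    h=cv2.cvtColor(c['frame'],cv2.COLOR_RGB2HSV)
    m=cv2.inRange(h,lo,hi); cs,_=cv2.findContours(m,cv2.RETR_EXTERNAL,cv2.CHAIN_APPROX_NONE)
    return [k for k in cs if cv2.contourArea(k)>amin]
def rectw(c,k,z):
    w=np.array([onz(c,*p[0],z)[:2] for p in k])*1000
    return cv2.minAreaRect(w.astype(np.float32))
if __name__=='__main__':
    for n,c in(('top',a),('side',b)):
        for k in blobs(c,(105,120,60),(125,255,255)):
            print(n,'blue',cv2.boundingRect(k),rectw(c,k,.010))
        for k in blobs(c,(3,150,100),(16,255,255)):
            print(n,'orange',cv2.boundingRect(k),cv2.minEnclosingCircle(k),rectw(c,k,.02))
        h=cv2.cvtColor(c['frame'],cv2.COLOR_RGB2HSV)
    f=cv2.cvtColor(a['frame'],cv2.COLOR_RGB2BGR); g=cv2.cvtColor(b['frame'],cv2.COLOR_RGB2BGR)
    A=[cv2.resize(x,(400,300),interpolation=cv2.INTER_CUBIC) for x in (f[195:255,200:280],f[183:243,313:393],f[211:271,405:485],g[175:235,310:390])]
    cv2.imwrite('pics/c1.png',np.vstack([np.hstack(A[:2]),np.hstack(A[2:])]))
E
python3 m.py
```

```text
top blue (211, 214, 56, 21) ((515.061279296875, 255.78875732421875), (139.1064453125, 39.56393814086914), 83.89957427978516)
top orange (441, 235, 11, 13) ((445.5, 241.0), 6.500100135803223) ((476.5398254394531, -262.3289489746094), (31.348186492919922, 19.07704734802246), 26.4488525390625)
side blue (284, 255, 49, 45) ((512.685546875, 263.28131103515625), (140.91378784179688, 40.235843658447266), 84.1444320678711)
```

View pics/c1.png

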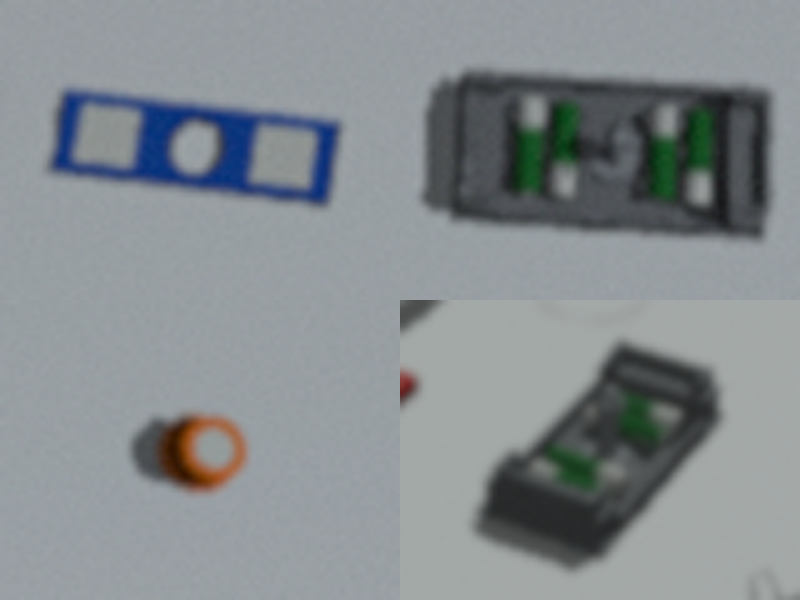

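The crops confirm the blue bar with two white patches at (239,224), the orange cap at (445,241), and the tray with its stud near (355,213). I now move over the cap, tray and bar with the wrist camera to refine these.

```bash
cat > mv.py <<'E'
import sys
from h import *
from scipy.spatial.transform import Rotation as Ro
def plan(p,yaw):  # p mm TCP, yaw deg of tool y in world
    s=robot.read_state(); R=np.array(s['ee_rot']); y=np.radians(yaw)
    T=np.array([[0,np.cos(y),0],[0,np.sin(y),0],[-1,0,0]],float); T[:,2]=np.cross(T[:,0],T[:,1])
    d=R.T@(np.array(p)-1000*s['eef_pos']); r=Ro.from_matrix(R.T@T).as_rotvec()
    print('t',round(s['time_s'],2),'pos',np.round(1000*s['eef_pos'],1),'yaw',np.round(np.degrees(np.arctan2(R[1,1],R[0,1])),2),'F',np.round(s['contact_force'],1),'gap',round(s['finger_gap'],3))
    print('shift',np.round(d,1),'rot',np.round(r,4))
if __name__=='__main__': a=list(map(float,sys.argv[1:])); plan(a[:3],a[3])
E
python3 - <<'E'
from h import *
from mv import plan
a=cam('top');b=cam('side')
print('stud z0.05',onz(a,355,213,.03), tri([ray(a,355,213),ray(b,350,206)]))
print('cap', tri([ray(a,445,241),ray(b,399,175)]))
plan([440,-280,250],-35)
E
```

```text
stud z0.05 [ 0.54304094 -0.03780177  0.03      ] [ 0.5491819  -0.04054315  0.00085585]
cap [ 0.47878636 -0.26579386  0.00834753]
t 0.3 pos [ 253.6 -571.2  184.3] yaw -66.06 F [ 0.7 -0.1 -1.8] gap 1.002
shift [ -65.6 -190.5 -288.5] rot [-5.421e-01 -1.000e-04  3.000e-04]
```

Call:
servo_tool --increments '[[[-66,-190,-288,-0.54,0,0,1],[-66,-190,-288,-0.54,0,0,1],[-66,-190,-288,-0.54,0,0,1],[-66,-190,-288,-0.54,0,0,1],[-66,-190,-288,-0.54,0,0,1]]]'

```text
time_s: 0.92
eef_pos: [0.42, -0.3111, 0.2438]
ee_rot: [[0.0, 0.818, -0.575], [-0.0, -0.575, -0.818], [-1.0, 0.0, 0.0]]
contact_force: [-0.2, 0.1, 0.3]
finger_gap: 1.0
```

Run:
```python
from h import *
from mv import plan
c=cam('wrist','w1.png')
print(-np.array(c['R']).T@c['t'],np.round(c['R'],2),c['fovy'])
print(proj(c,[.476,-.263,.028]))
plan([540,-40,250],-5)
```

```text
[ 0.46183011 -0.25127071  0.44376741] [[ 0.82 -0.57 -0.  ]
 [-0.56 -0.79  0.26]
 [-0.15 -0.21 -0.97]] 62.23354379066423
[332.39779075 116.94454012]
t 0.97 pos [ 422.9 -306.2  245.4] yaw -34.98 F [1.6 3.4 1.2] gap 1.001
shift [  -4.3  -56.7 -285.3] rot [-0.5232 -0.0011 -0.0024]
```

View pics/w1.png

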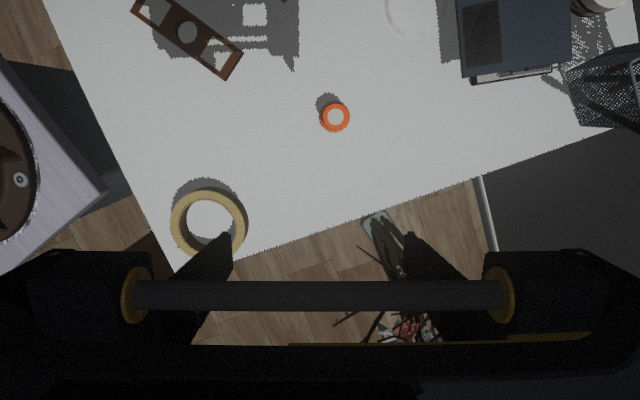

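The wrist view shows the cap at (335,117), within 3 px of the prediction, with the brown look-alike bar at (188,35). I go on to view the tray.

Call:
servo_tool --increments '[[[-4,0,-190,-0.52,0,0,1],[-4,0,-190,-0.52,0,0,1],[-4,0,-190,-0.52,0,0,1],[-4,0,-190,-0.52,0,0,1],[-4,0,-190,-0.52,0,0,1]]]'

```text
time_s: 1.6
eef_pos: [0.5284, -0.1574, 0.2471]
ee_rot: [[-0.0, 0.996, -0.093], [-0.0, -0.093, -0.996], [-1.0, -0.0, 0.0]]
contact_force: [-0.6, 0.6, 0.1]
finger_gap: 1.001
```

Run:
```python
from h import *
from mv import plan
import cv2
f=cv2.imread('pics/w1.png')
c=cam('wrist','w2.png')
print(proj(c,[.543,-.038,.03]),proj(c,[.515,.26,.01]))
plan([515,150,250],-6)
```

```text
[320.38547703  75.13334252] [ 271.66005035 -187.23699388]
t 1.65 pos [ 528.1 -158.   247.1] yaw -5.4 F [-0.8 -0.5  0.5] gap 1.0
shift [  -2.9  -42.  -305.4] rot [0.0104 0.0002 0.0003]
```

View pics/w2.png

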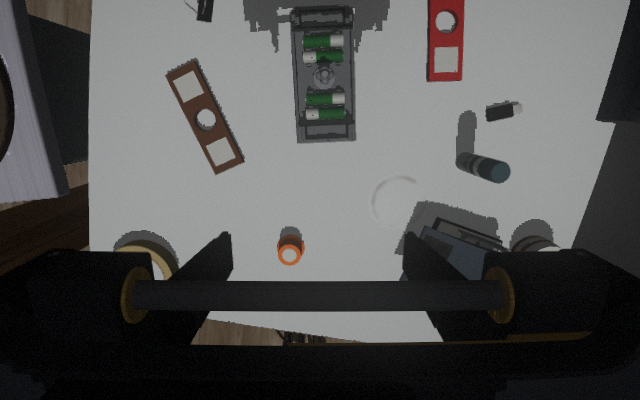

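This view shows the tray (292–355, 6–142) with its stud tip near (324,75) and the cap at (290,254). I step forward so the tray is more central and measure it there.

Call:
servo_tool --increments '[[[-3,0,-100,0,0,0,1],[-3,0,-100,0,0,0,1],[-3,0,-100,0,0,0,1]]]'

```text
time_s: 2.02
eef_pos: [0.5375, -0.0574, 0.2505]
ee_rot: [[0.0, 0.996, -0.093], [-0.0, -0.093, -0.996], [-1.0, 0.0, 0.0]]
contact_force: [0.2, -0.2, -0.7]
finger_gap: 0.998
```

Run:
```python
from h import *
from mv import plan
c=cam('wrist','w3.png')
u,v=proj(c,[.543,-.038,.03]);print(u,v)
u0,v0=int(u)-80,int(v)-90
f=cv2.imread('pics/w3.png')[v0:v0+180,u0:u0+160]
cv2.imwrite('pics/w3c.png',cv2.resize(f,(533,600),interpolation=cv2.INTER_CUBIC));print(u0,v0)
import pickle;pickle.dump(c,open('w3.pkl','wb'))
plan([515,150,250],-6)
```

```text
320.19027074399673 158.87401017148485
240 68
t 2.08 pos [537.5 -58.5 250.4] yaw -5.36 F [-0.5 -0.7 -0.6] gap 1.0
shift [   0.3  -41.9 -205.4] rot [ 0.0111  0.0004 -0.0003]
```

View pics/w3c.png

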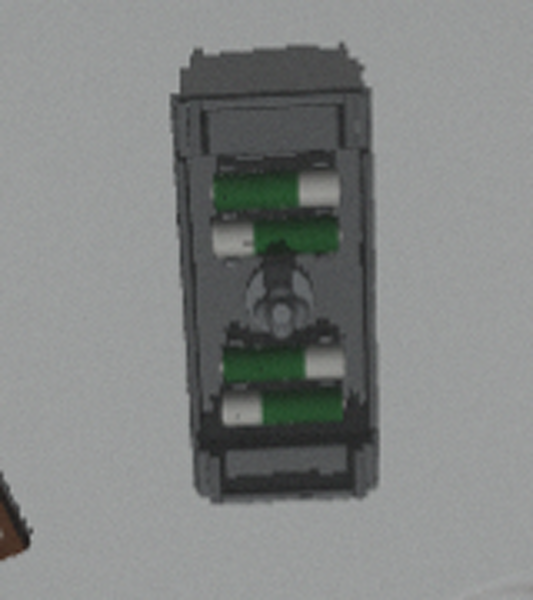

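The crop (origin 240,68, scale 3.33) shows the tray clearly, with the stud tip at crop (282,317). The lug corners are near (172,95), (370,90), (200,497) and (378,495).

Run:
```python
from h import *
import pickle
c=pickle.load(open('w3.pkl','rb'));S=3.333
def W(x,y,z): return onz(c,240+x/S,68+y/S,z)*1000
P=[W(172,95,.034),W(370,90,.034),W(197,497,.034),W(378,495,.034)]
print(np.round(P,1)); t=(P[0]+P[1])/2;b=(P[2]+P[3])/2;d=t-b
print('len',np.linalg.norm(d),'ctr',(t+b)/2,'long ang',np.degrees(np.arctan2(d[1],d[0])))
print('tip',W(282,317,.052))
# batteries: green+white blob centres
h=cv2.cvtColor(c['frame'],cv2.COLOR_RGB2HSV); m=cv2.inRange(h,(50,100,30),(75,255,255))
n,l,s,ce=cv2.connectedComponentsWithStats(m)
for i in range(1,n):
    if s[i,4]>100: print(s[i],onz(c,*ce[i],.02)*1000)
# supports' inner recess edges z24 corners
print(np.round([W(207,112,.034),W(342,105,.034),W(220,450,.034),W(352,447,.034)],1))
c2=cam('top')
print('cap w2', )
```

```text
[[ 515.5   40.8   34. ]
 [ 586.9   35.9   34. ]
 [ 508.5 -111.2   34. ]
 [ 579.7 -117.    34. ]]
len 152.58840021543136 ctr [547.66523581 -37.87035321  34.        ] long ang 87.33436236242561
tip [547.91350113 -40.79575857  52.        ]
[305 121  24  10 175] [542.62110272   3.13085957  20.        ]
[317 135  24   9 149] [556.49167952 -14.93384692  20.        ]
[307 174  24   8 150] [539.00461184 -63.97519631  20.        ]
[319 187  24   8 142] [552.19929203 -82.53348856  20.        ]
[[527.5  33.6  34. ]
 [576.4  31.6  34. ]
 [519.5 -92.9  34. ]
 [570.9 -96.5  34. ]]
cap w2
```

Call:
servo_tool --increments '[[[0,-30,-205,0,0,0,1],[0,-30,-205,0,0,0,1],[0,-30,-205,0,0,0,1],[0,-30,-205,0,0,0,1],[0,-30,-205,0,0,0,1]]]'

```text
time_s: 2.75
eef_pos: [0.5272, 0.1485, 0.2501]
ee_rot: [[-0.0, 0.996, -0.093], [-0.0, -0.093, -0.996], [-1.0, -0.0, 0.0]]
contact_force: [0.1, -0.2, 0.8]
finger_gap: 0.997
```

Run:
```python
from h import *
from m import blobs,rectw
from mv import plan
c=cam('wrist','w4.png')
h=cv2.cvtColor(c['frame'],cv2.COLOR_RGB2HSV)
for k in blobs(c,(105,120,40),(125,255,255)): print(cv2.boundingRect(k),rectw(c,k,.01),rectw(c,k,.0))
m=cv2.inRange(h,(105,120,40),(125,255,255)); cs,hi=cv2.findContours(m,cv2.RETR_CCOMP,cv2.CHAIN_APPROX_NONE)
for k in cs:
    if 30<cv2.contourArea(k): print(cv2.contourArea(k),rectw(c,k,.01)[:2])
plan([514,256,100],-6)
```

```text
(285, 29, 33, 115) ((516.3505249023438, 256.34967041015625), (139.1102294921875, 40.69742965698242), 83.82058715820312) ((515.9417724609375, 257.17413330078125), (142.27139282226562, 41.622215270996094), 83.82058715820312)
3554.0 ((516.3505249023438, 256.34967041015625), (139.1102294921875, 40.69742965698242))
638.5 ((511.33489990234375, 211.5131072998047), (33.02150344848633, 32.66585922241211))
431.5 ((516.4224243164062, 255.71998596191406), (29.32917022705078, 28.018924713134766))
701.0 ((521.3648071289062, 301.0164489746094), (32.78810119628906, 32.417694091796875))
t 2.9 pos [527.3 147.2 250.2] yaw -5.45 F [-0.3  0.2 -0.2] gap 0.996
shift [ 150.1  -23.6 -107.1] rot [0.0097 0.0004 0.0001]
```

View pics/w4.png

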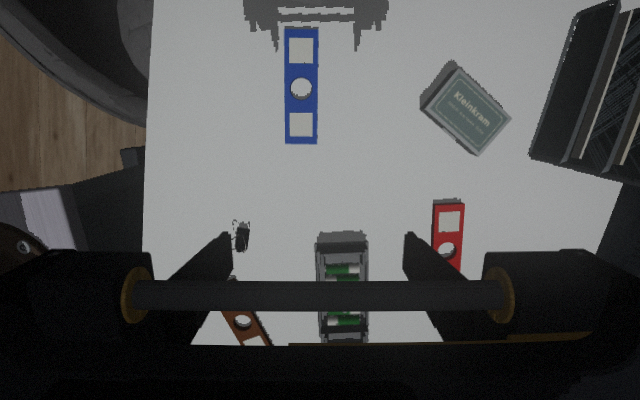

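The bar is at (516.4, 256.2) mm with its short axis at −6.2°. The tin, red bar and clip are clear of the path. I move above it and descend in two steps.

Call:
servo_tool --increments '[[[190,-21,-107,0.013,0,0,1],[190,-21,-107,0.013,0,0,1],[190,-21,-107,0.013,0,0,1],[190,-21,-107,0.013,0,0,1],[190,-21,-107,0.013,0,0,1]]]'

```text
time_s: 3.52
eef_pos: [0.5155, 0.2565, 0.0585]
ee_rot: [[-0.003, 0.994, -0.106], [-0.001, -0.106, -0.994], [-1.0, -0.003, 0.002]]
contact_force: [-0.7, 0.1, 0.2]
finger_gap: 0.999
```

```bash
python3 mv.py 516.4 256.2 3 -6.2
```

```text
t 3.52 pos [515.5 256.5  58.5] yaw -6.09 F [-0.7  0.1  0.2] gap 0.999
shift [55.5  1.1  0.1] rot [0.0018 0.0018 0.0033]
```

Call:
servo_tool --increments '[[[28,0.5,0,0,0,0,1],[56,0.5,0,0,0,0,1],[56,0.5,0,0,0,0,1]]]'

```text
time_s: 3.9
eef_pos: [0.5169, 0.2559, 0.0044]
ee_rot: [[-0.001, 0.994, -0.107], [-0.001, -0.107, -0.994], [-1.0, -0.001, 0.001]]
contact_force: [1.5, 0.2, -0.0]
finger_gap: 1.001
```

Call:
servo_tool --increments '[[[0,0,0,0,0,0,-1],[0,0,0,0,0,0,-1],[0,0,0,0,0,0,-1],[0,0,0,0,0,0,-1],[0,0,0,0,0,0,-1]]]' --squeeze 25

```text
time_s: 4.53
eef_pos: [0.5165, 0.2576, 0.0043]
ee_rot: [[0.0, 0.994, -0.106], [-0.0, -0.106, -0.994], [-1.0, 0.0, 0.0]]
contact_force: [0.6, -0.1, 0.2]
finger_gap: 0.531
```

Call:
servo_tool --increments '[[[0,0,0,0,0,0,-1],[0,0,0,0,0,0,-1],[0,0,0,0,0,0,-1]]]'

```text
time_s: 4.9
eef_pos: [0.5165, 0.2575, 0.0042]
ee_rot: [[-0.0, 0.994, -0.106], [-0.0, -0.106, -0.994], [-1.0, -0.0, 0.0]]
contact_force: [-0.2, 0.1, 0.3]
finger_gap: 0.214
```

The opening of 0.214 is well under the 42 mm expected, so I look.

Run:
```python
from h import *
from m import blobs,rectw
s=robot.read_state();print(s['finger_gap'],s['contact_force'])
for n in('top','side'):
    c=cam(n,n+'5.png')
    for k in blobs(c,(105,120,40),(125,255,255)): print(n,cv2.boundingRect(k),rectw(c,k,.01))
f=cv2.imread('pics/side5.png');u,v=map(int,proj(c,[.516,.257,.02]));print(u,v)
f=f[v-75:v+45,u-80:u+80];cv2.imwrite('pics/s5c.png',cv2.resize(f,(800,600),interpolation=cv2.INTER_CUBIC))
```

```text
0.12803092026707602 [-0.37579787  0.53792637  0.28984538]
top (246, 218, 21, 17) ((510.7666320800781, 212.97509765625), (52.95629119873047, 39.059391021728516), 84.3056640625)
side (284, 263, 47, 37) ((514.8784790039062, 267.82916259765625), (131.53294372558594, 44.21381759643555), 84.40252685546875)
309 270
```

View pics/s5c.png

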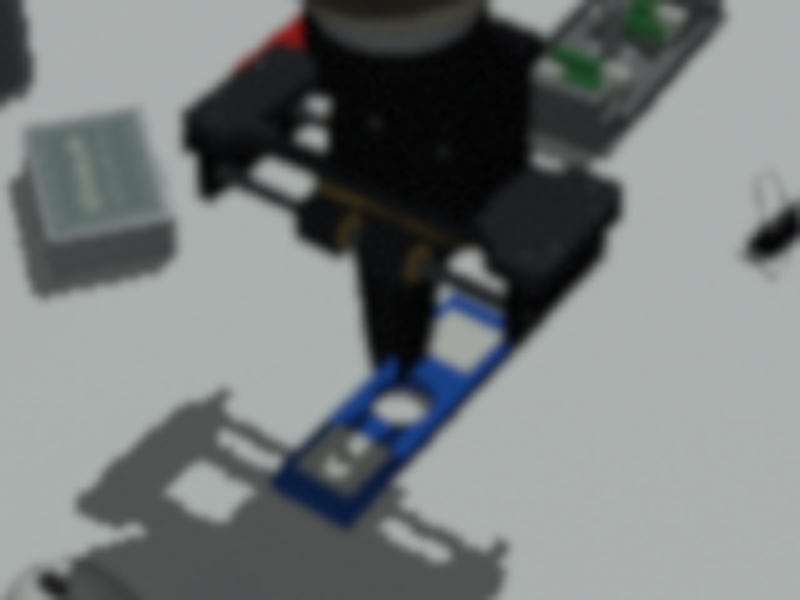

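The fingers seem to be closing above the bar, with their tips apparently about 15–20 mm up and no contact force. I check the real fingertip position against the reported TCP.

Run:
```python
from h import *
c=cam('wrist','w6.png')
s=robot.read_state();R=np.array(s['ee_rot']);p=s['eef_pos'];print(p,s['finger_gap'],s['qpos'])
for b in(0,.0188,.04): print(b,proj(c,p-R[:,0]*b))
b=cam('side')
for k in(0,.0188,.04): print('side',k,(proj(b,p-R[:,0]*k)-[229,195])*5)
# fingertips open in w4: camera fixed in tool, same intrinsics
for o in (.0475,-.0475):
  for k in(0,.0188,.04): print('open',o,k,proj(c,p-R[:,0]*k+R[:,1]*o))
```

```text
[0.51650658 0.25747132 0.0042069 ] 0.02536425508984 [ 3.48048444e-01  6.60486928e-01  1.83412286e+00 -1.55959073e-04
  6.46999819e-01  4.54217252e-01]
0 [317.20379779 233.45400224]
0.0188 [317.18210991 244.48951644]
0.04 [317.15226868 259.6792489 ]
side 0 [399.52288068 401.80479561]
side 0.0188 [399.20890105 372.0788381 ]
side 0.04 [398.84626054 337.64131577]
open 0.0475 0 [391.16623506 233.43233222]
open 0.0475 0.0188 [397.99034435 244.41627866]
open 0.0475 0.04 [407.34904763 259.50821887]
open -0.0475 0 [243.24740489 233.29416838]
open -0.0475 0.0188 [236.38141906 244.26436979]
open -0.0475 0.04 [226.9654552 259.3371098]
```

View pics/w6.png

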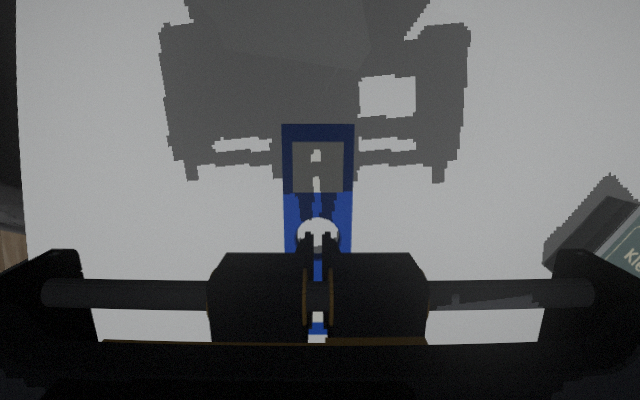

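The tips overlie the hole, around (317,235), without having met the bar. The side view puts them at crop (395,375), against (400,402) predicted for the reported TCP. So the real fingertips end about 15 mm above the reported TCP. The bar looks undisturbed. I reopen and go lower, watching the force.

Call:
servo_tool --increments '[[[0,0,0,0,0,0,1],[0,0,0,0,0,0,1],[0,0,0,0,0,0,1],[0,0,0,0,0,0,1],[0,0,0,0,0,0,1]]]'

```text
time_s: 5.82
eef_pos: [0.5165, 0.2575, 0.0042]
ee_rot: [[0.0, 0.994, -0.106], [-0.0, -0.106, -0.994], [-1.0, 0.0, 0.0]]
contact_force: [0.4, 0.6, 0.6]
finger_gap: 0.486
```

Call:
servo_tool --increments '[[[0,0,0,0,0,0,1],[0,0,0,0,0,0,1],[3,0,0,0,0,0,1],[6,0,0,0,0,0,1],[6,0,0,0,0,0,1]]]'

```text
time_s: 6.45
eef_pos: [0.5163, 0.2574, -0.0022]
ee_rot: [[-0.001, 0.994, -0.106], [-0.0, -0.106, -0.994], [-1.0, -0.0, 0.0]]
contact_force: [0.5, -0.7, 0.1]
finger_gap: 0.978
```

Call:
servo_tool --increments '[[[2,0,0,0,0,0,1],[4,0,0,0,0,0,1],[4,0,0,0,0,0,1]]]'

```text
time_s: 6.82
eef_pos: [0.5164, 0.2575, -0.006]
ee_rot: [[-0.0, 0.994, -0.106], [-0.0, -0.106, -0.994], [-1.0, -0.0, 0.0]]
contact_force: [0.1, -0.5, -0.8]
finger_gap: 0.996
```

Run:
```python
from h import *
s=robot.read_state();p=s['eef_pos'];R=s['ee_rot'];print(s['time_s'],p,s['finger_gap'],s['contact_force'])
c=cam('side','s7.png');u,v=map(int,proj(c,[.516,.257,.02]));print(u,v)
for o in(.0475,-.0475):
  for k in(0,.01,.02): print(o,k,(proj(c,p-R[:,0]*k+R[:,1]*o)-[u-64,v-56])*6.25)
f=cv2.imread('pics/s7.png')[v-56:v+40,u-64:u+64];cv2.imwrite('pics/s7c.png',cv2.resize(f,(800,600),interpolation=cv2.INTER_CUBIC))
```

```text
6.825 [ 0.51642222  0.25747246 -0.00596189] 0.9962485964692617 [ 0.09125131 -0.47809425 -0.83480244]
309 270
0.0475 0 [296.94686451 350.37970671]
0.0475 0.01 [296.07708698 331.11000393]
0.0475 0.02 [295.19655352 311.58839817]
-0.0475 0 [507.76925832 458.79586326]
-0.0475 0.01 [508.28751058 439.31113313]
-0.0475 0.02 [508.81286386 419.55805521]
```

View pics/s7c.png

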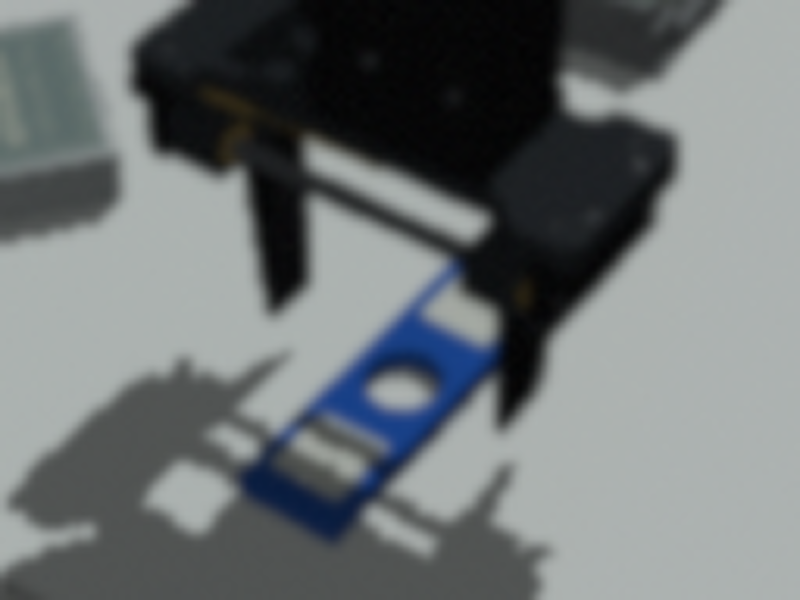

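The tips at crop (270,315) and (503,432) still float about 10 mm over the desk, so the offset is about 16–17 mm. I descend further in small steps.

Call:
servo_tool --increments '[[[2,0,0,0,0,0,1],[4,0,0,0,0,0,1],[4,0,0,0,0,0,1]]]'

```text
time_s: 7.25
eef_pos: [0.5164, 0.2574, -0.01]
ee_rot: [[-0.0, 0.994, -0.106], [-0.0, -0.106, -0.994], [-1.0, -0.0, 0.0]]
contact_force: [-0.1, -0.1, -0.2]
finger_gap: 1.004
```

Call:
servo_tool --increments '[[[1,0,0,0,0,0,1],[2,0,0,0,0,0,1],[3,0,0,0,0,0,1],[3,0,0,0,0,0,1]]]'

```text
time_s: 7.75
eef_pos: [0.5165, 0.2575, -0.0129]
ee_rot: [[-0.0, 0.994, -0.106], [-0.0, -0.106, -0.994], [-1.0, -0.0, 0.0]]
contact_force: [-0.1, -0.8, 0.4]
finger_gap: 0.998
```

Call:
servo_tool --increments '[[[0,0,0,0,0,0,-1],[0,0,0,0,0,0,-1],[0,0,0,0,0,0,-1],[0,0,0,0,0,0,-1],[0,0,0,0,0,0,-1]]]'

```text
time_s: 8.38
eef_pos: [0.5165, 0.2574, -0.0128]
ee_rot: [[0.0, 0.994, -0.106], [-0.0, -0.106, -0.994], [-1.0, 0.0, 0.0]]
contact_force: [-0.1, 0.4, 0.2]
finger_gap: 0.531
```

Call:
servo_tool --increments '[[[0,0,0,0,0,0,-1],[0,0,0,0,0,0,-1],[0,0,0,0,0,0,-1]]]'

```text
time_s: 8.75
eef_pos: [0.5165, 0.2575, -0.0128]
ee_rot: [[0.0, 0.994, -0.106], [-0.0, -0.106, -0.994], [-1.0, 0.0, 0.0]]
contact_force: [-0.0, -0.7, 0.5]
finger_gap: 0.217
```

Call:
servo_tool --increments '[[[0,0,0,0,0,0,-1],[0,0,0,0,0,0,-1]]]'

```text
time_s: 9.0
eef_pos: [0.5165, 0.2575, -0.0128]
ee_rot: [[0.0, 0.994, -0.106], [-0.0, -0.106, -0.994], [-1.0, 0.0, 0.0]]
contact_force: [-0.2, 0.3, 0.3]
finger_gap: 0.023
```

Run:
```python
from h import *
from m import blobs,rectw
s=robot.read_state();p=s['eef_pos'];R=s['ee_rot'];print(s['time_s'],p,s['finger_gap'],s['contact_force'])
c=cam('side','s8.png');u,v=map(int,proj(c,[.516,.257,.02]))
f=cv2.cvtColor(c['frame'],cv2.COLOR_RGB2GRAY)
# lowest dark pixel in columns near tip
for x in range(u-14,u+15,2):
    col=f[v-20:v+25,x]; d=np.where(col<25)[0]; print(x,(d.max()+v-20 if len(d) else None),end=' ')
print()
for k in(0,.01,.02,.03): print(k,proj(c,p-R[:,0]*k))
w=cam('wrist','w8.png')
for k in blobs(w,(105,120,40),(125,255,255)): print(cv2.boundingRect(k),rectw(w,k,.01))
```

```text
9.1 [ 0.51647714  0.25746384 -0.01280866] 0.00294743861298711 [-0.42020312 -0.64933037 -0.24023618]
295 None 297 250 299 None 301 252 303 255 305 273 307 273 309 272 311 271 313 260 315 251 317 None 319 None 321 None 323 None 
0 [308.97272456 280.61779201]
0.01 [308.94011155 277.54442531]
0.02 [308.90711111 274.43000201]
0.03 [308.87371665 271.27371939]
(278, 125, 79, 129) ((519.9461669921875, 289.6226806640625), (72.0262680053711, 41.57610321044922), 83.96996307373047)
```

The tips' lowest row is 273, where z ≈ 12 mm projects, so they skim just above the bar top (10 mm) and the real offset is about 25 mm. I open again and feel for the desk.

Call:
servo_tool --increments '[[[0,0,0,0,0,0,0.5],[0,0,0,0,0,0,0.5],[0,0,0,0,0,0,0.5],[0,0,0,0,0,0,0.5],[0,0,0,0,0,0,0.5]]]'

```text
time_s: 9.82
eef_pos: [0.5165, 0.2575, -0.0128]
ee_rot: [[0.0, 0.994, -0.106], [-0.0, -0.106, -0.994], [-1.0, 0.0, 0.0]]
contact_force: [-0.8, 0.2, 0.1]
finger_gap: 0.473
```

Call:
servo_tool --increments '[[[0,0,0,0,0,0,0.5],[0,0,0,0,0,0,0.5],[2,0,0,0,0,0,0.5],[4,0,0,0,0,0,0.5],[5,0,0,0,0,0,0.5]]]'

```text
time_s: 10.45
eef_pos: [0.5164, 0.2575, -0.018]
ee_rot: [[-0.0, 0.994, -0.106], [-0.0, -0.106, -0.994], [-1.0, -0.0, 0.0]]
contact_force: [-0.2, 0.3, 0.9]
finger_gap: 0.753
```

Call:
servo_tool --increments '[[[1,0,0,0,0,0,0.5],[2,0,0,0,0,0,0.5],[3,0,0,0,0,0,0.5]]]'

```text
time_s: 10.82
eef_pos: [0.5165, 0.2575, -0.0208]
ee_rot: [[0.0, 0.994, -0.106], [-0.0, -0.106, -0.994], [-1.0, 0.0, 0.0]]
contact_force: [-0.7, -0.2, 0.8]
finger_gap: 0.749
```

Run:
```python
from h import *
s=robot.read_state();p=s['eef_pos'];print(s['time_s'],p,s['finger_gap'],s['contact_force'])
c=cam('side','s9.png');u,v=309,270
f=cv2.imread('pics/s9.png')[v-56:v+40,u-64:u+64];cv2.imwrite('pics/s9c.png',cv2.resize(f,(800,600),interpolation=cv2.INTER_CUBIC))
```

```text
10.825 [ 0.51650553  0.25746519 -0.02084604] 0.7492765322003241 [-0.71555004 -0.19189108  0.78294432]
```

View pics/s9c.png

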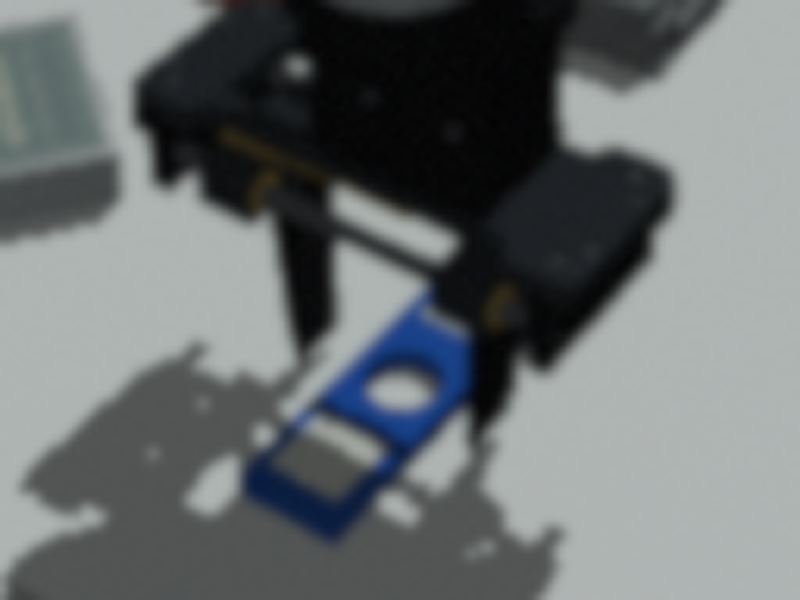

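The fingertips, at (305,360) and (482,440), now nearly meet their shadows, beside the bar just above the desk. I close.

Call:
servo_tool --increments '[[[0,0,0,0,0,0,-1],[0,0,0,0,0,0,-1],[0,0,0,0,0,0,-1],[0,0,0,0,0,0,-1],[0,0,0,0,0,0,-1]]]'

```text
time_s: 11.5
eef_pos: [0.5165, 0.2575, -0.0208]
ee_rot: [[0.0, 0.994, -0.106], [-0.0, -0.106, -0.994], [-1.0, 0.0, 0.0]]
contact_force: [0.2, 0.3, 0.5]
finger_gap: 0.424
```

Call:
servo_tool --increments '[[[0,0,0,0,0,0,-1],[0,0,0,0,0,0,-1]]]'

```text
time_s: 11.75
eef_pos: [0.5165, 0.2575, -0.0208]
ee_rot: [[0.0, 0.994, -0.106], [-0.0, -0.106, -0.994], [-1.0, 0.0, 0.0]]
contact_force: [-0.6, 0.5, -0.6]
finger_gap: 0.421
```

The opening has stopped at 0.42 (40 mm), so the bar is gripped. I lift and measure how the bar sits in the tool.

Call:
servo_tool --increments '[[[-40,0,0,0,0,0,-1],[-90,0,0,0,0,0,-1],[-130,0,0,0,0,0,-1],[-130,0,0,0,0,0,-1],[-130,0,0,0,0,0,-1]]]' --squeeze 30

```text
time_s: 12.38
eef_pos: [0.5161, 0.2573, 0.1086]
ee_rot: [[-0.001, 0.994, -0.106], [-0.0, -0.106, -0.994], [-1.0, -0.001, 0.0]]
contact_force: [-0.5, 0.4, -0.3]
finger_gap: 0.006
```

Run:
```python
from h import *
from m import blobs,rectw
import pickle
s=robot.read_state();p=s['eef_pos']*1000;R=s['ee_rot'];print(s['time_s'],p,s['finger_gap'],s['contact_force'],np.degrees(np.arctan2(R[1,1],R[0,1])))
cs={n:cam(n,n+'10.png') for n in('top','side','wrist')}
for n in cs:
    c=cs[n]; h=cv2.cvtColor(c['frame'],cv2.COLOR_RGB2HSV)
    m=cv2.inRange(h,(105,120,30),(125,255,255)); k,_=cv2.findContours(m,cv2.RETR_CCOMP,cv2.CHAIN_APPROX_NONE)
    for q in k:
        if cv2.contourArea(q)>25: print(n,cv2.contourArea(q),cv2.boundingRect(q),np.round(rectw(c,q,.137)[0]),np.round(rectw(c,q,.137)[1]),rectw(c,q,.137)[2])
```

```text
12.475 [515.87320864 257.26607097 107.94081642] 0.003959053504930251 [-0.24663146 -0.40744284 -0.08369356] -6.071854759318634
top 134.5 (236, 214, 32, 18) [500. 203.] [69. 34.] 83.92693328857422
top 29.5 (516, 94, 15, 15) [ 795. -422.] [ 7. 50.] 44.89740753173828
side 428.5 (281, 254, 49, 44) [457. 370.] [112.  33.] 83.26629638671875
side 86.5 (300, 270, 14, 10) [457. 370.] [23. 22.] 3.881253719329834
wrist 4847.0 (303, 121, 49, 132) [524. 292.] [71. 24.] 82.87104034423828
wrist 734.5 (310, 182, 32, 32) [524. 288.] [16. 17.] 38.82775115966797
wrist 1274.0 (309, 131, 37, 37) [527. 313.] [18. 19.] 84.01676177978516
```

The grip slipped off during the lift, with the opening now at 0, because the tips held only the bar's upper edge. I re-measure the bar and go lower.

Run:
```python
from h import *
from m import blobs,rectw
from mv import plan
c=cam('wrist')
h=cv2.cvtColor(c['frame'],cv2.COLOR_RGB2HSV)
m=cv2.inRange(h,(105,120,30),(125,255,255)); k,_=cv2.findContours(m,cv2.RETR_CCOMP,cv2.CHAIN_APPROX_NONE)
for q in k:
    if cv2.contourArea(q)>25: r=rectw(c,q,.010);print(cv2.boundingRect(q),np.round(r[0],1),np.round(r[1],1),r[2])
c=cam('side')
for q in blobs(c,(105,120,30),(125,255,255)): print(rectw(c,q,.01))
h=cv2.cvtColor(c['frame'],cv2.COLOR_RGB2HSV);m=cv2.inRange(h,(105,120,30),(125,255,255)); k,_=cv2.findContours(m,cv2.RETR_CCOMP,cv2.CHAIN_APPROX_NONE)
for q in k:
    if 25<cv2.contourArea(q)<200: print('hole',rectw(c,q,.01))
plan([516.4,256.5,-10],-6.2)
```

```text
(303, 121, 48, 132) [524.4 263.4] [123.4  41.5] 82.91901397705078
(310, 182, 32, 32) [523.3 255.8] [28.6 28.8] 39.51463317871094
(309, 131, 37, 37) [529.4 300.1] [32.2 32. ] 83.62897491455078
((520.1806030273438, 262.55499267578125), (140.82861328125, 41.5049934387207), 83.26631164550781)
hole ((520.8456420898438, 262.5669860839844), (28.704790115356445, 28.069162368774414), 3.8812267780303955)
t 12.82 pos [516.4 257.4 108.8] yaw -6.07 F [-0.2 -0.8 -0.7] gap 0.004
shift [118.8   0.2   0.9] rot [0.0022 0.0004 0.0005]
```

Call:
servo_tool --increments '[[[0,0,0,0,0,0,0.5],[30,0,0,0,0,0,0.5],[60,0,0,0,0,0,0.5],[90,0,0,0,0,0,0.5],[90,0,0,0,0,0,0.5]]]'

```text
time_s: 13.45
eef_pos: [0.5155, 0.2571, 0.0177]
ee_rot: [[-0.003, 0.994, -0.106], [-0.001, -0.106, -0.994], [-1.0, -0.003, 0.002]]
contact_force: [-0.1, 0.2, 0.7]
finger_gap: 0.474
```

Call:
servo_tool --increments '[[[0,7,0,0.01,0,0,0.5],[0,7,0,0.01,0,0,0.5],[15,7,0,0.01,0,0,0.5],[30,7,0,0.01,0,0,0.5],[38,7,0,0.01,0,0,0.5]]]'

```text
time_s: 14.08
eef_pos: [0.5228, 0.2566, -0.0203]
ee_rot: [[-0.002, 0.993, -0.116], [-0.001, -0.116, -0.993], [-1.0, -0.002, 0.001]]
contact_force: [0.1, -0.4, -0.1]
finger_gap: 0.749
```

Call:
servo_tool --increments '[[[1,0,0,0,0,0,0.5],[2,0,0,0,0,0,0.5],[3,0,0,0,0,0,0.5]]]'

```text
time_s: 14.45
eef_pos: [0.5237, 0.2568, -0.0215]
ee_rot: [[0.001, 0.993, -0.116], [0.0, -0.116, -0.993], [-1.0, 0.001, -0.0]]
contact_force: [-0.0, -0.7, -0.7]
finger_gap: 0.748
```

Call:
servo_tool --increments '[[[1,0,0,0,0,0,0.5],[2,0,0,0,0,0,0.5],[2,0,0,0,0,0,0.5]]]'

```text
time_s: 14.82
eef_pos: [0.5234, 0.2567, -0.0238]
ee_rot: [[-0.0, 0.993, -0.116], [-0.0, -0.116, -0.993], [-1.0, -0.0, 0.0]]
contact_force: [-1.2, -0.4, -0.8]
finger_gap: 0.753
```

Run:
```python
from h import *
s=robot.read_state();p=s['eef_pos'];R=s['ee_rot'];print(s['time_s'],p,s['finger_gap'],s['contact_force'])
c=cam('side','s11.png');u,v=map(int,proj(c,p+[0,0,.04]))
f=cv2.cvtColor(c['frame'],cv2.COLOR_RGB2GRAY); o=s['finger_gap']*.0475
for sg in(1,-1):
  q=[proj(c,p-R[:,0]*k+sg*R[:,1]*(o+.004)) for k in(0,.01,.02,.03)]; print(np.round(q,1))
  x0,y0=map(int,q[1])
  print([(x,max([y for y in range(y0-25,y0+15) if f[y,x]<25] or [0])) for x in range(x0-8,x0+9)])
```

```text
14.825 [ 0.52343601  0.25673282 -0.02380509] 0.7529520862698764 [-1.20763271 -0.39619052 -0.75242006]
[[293.1 275.5]
 [293.  272.5]
 [292.8 269.4]
 [292.7 266.3]]
[(284, 0), (285, 0), (286, 0), (287, 0), (288, 251), (289, 258), (290, 264), (291, 268), (292, 267), (293, 266), (294, 264), (295, 0), (296, 0), (297, 0), (298, 0), (299, 0), (300, 0)]
[[320.6 290.2]
 [320.6 287.1]
 [320.7 284. ]
 [320.7 280.9]]
[(312, 262), (313, 263), (314, 264), (315, 264), (316, 265), (317, 276), (318, 278), (319, 281), (320, 279), (321, 278), (322, 276), (323, 272), (324, 270), (325, 270), (326, 270), (327, 270), (328, 270)]
```

Call:
servo_tool --increments '[[[1,0,0,0,0,0,0.5],[2,0,0,0,0,0,0.5],[2,0,0,0,0,0,0.5]]]'

```text
time_s: 15.25
eef_pos: [0.5234, 0.2567, -0.0259]
ee_rot: [[-0.0, 0.993, -0.116], [-0.0, -0.116, -0.993], [-1.0, -0.0, 0.0]]
contact_force: [-0.6, -0.3, 0.2]
finger_gap: 0.748
```

Call:
servo_tool --increments '[[[1,0,0,0,0,0,0.5],[2,0,0,0,0,0,0.5],[2,0,0,0,0,0,0.5]]]'

```text
time_s: 15.62
eef_pos: [0.5234, 0.2567, -0.0279]
ee_rot: [[-0.0, 0.993, -0.116], [-0.0, -0.116, -0.993], [-1.0, -0.0, 0.0]]
contact_force: [-0.3, -0.4, 0.3]
finger_gap: 0.751
```

Call:
servo_tool --increments '[[[1,0,0,0,0,0,0.5],[1,0,0,0,0,0,0.5]]]'

```text
time_s: 15.88
eef_pos: [0.5235, 0.2567, -0.0289]
ee_rot: [[0.0, 0.993, -0.116], [-0.0, -0.116, -0.993], [-1.0, 0.0, 0.0]]
contact_force: [-0.6, -0.3, 0.0]
finger_gap: 0.745
```

Call:
servo_tool --increments '[[[0,0,0,0,0,0,-1],[0,0,0,0,0,0,-1],[0,0,0,0,0,0,-1],[0,0,0,0,0,0,-1],[0,0,0,0,0,0,-1]]]' --squeeze 25

```text
time_s: 16.5
eef_pos: [0.5235, 0.2568, -0.0288]
ee_rot: [[0.0, 0.993, -0.116], [-0.0, -0.116, -0.993], [-1.0, 0.0, 0.0]]
contact_force: [0.7, -0.8, 1.3]
finger_gap: 0.441
```

Call:
servo_tool --increments '[[[0,0,0,0,0,0,-1],[-3,0,0,0,0,0,-1],[-8,0,0,0,0,0,-1]]]'

```text
time_s: 16.88
eef_pos: [0.5233, 0.2567, -0.0207]
ee_rot: [[-0.0, 0.993, -0.116], [-0.0, -0.116, -0.993], [-1.0, -0.0, 0.0]]
contact_force: [-0.5, 0.1, -0.1]
finger_gap: 0.439
```

Now 0.44 × 95 = 42 mm, a proper grip. I lift and measure.

Call:
servo_tool --increments '[[[-40,0,0,0,0,0,-1],[-90,0,0,0,0,0,-1],[-120,0,0,0,0,0,-1],[-120,0,0,0,0,0,-1],[-120,0,0,0,0,0,-1]]]'

```text
time_s: 17.5
eef_pos: [0.5229, 0.2566, 0.0985]
ee_rot: [[-0.001, 0.993, -0.116], [-0.0, -0.116, -0.993], [-1.0, -0.001, 0.001]]
contact_force: [0.1, 0.3, -1.7]
finger_gap: 0.437
```

```bash
cat > bar.py <<'E'
from h import *
from m import rectw
from mv import plan
def bar(zt,names=('wrist','side')):
    s=robot.read_state();p=s['eef_pos']*1000;R=s['ee_rot'];print(s['time_s'],np.round(p,1),s['finger_gap'],s['contact_force'],np.degrees(np.arctan2(R[1,1],R[0,1])))
    for n in names:
        c=cam(n,f"{n}_{int(s['time_s']*10)}.png")
        h=cv2.cvtColor(c['frame'],cv2.COLOR_RGB2HSV);m=cv2.inRange(h,(105,120,30),(125,255,255)); k,_=cv2.findContours(m,cv2.RETR_CCOMP,cv2.CHAIN_APPROX_NONE)
        for q in k:
            if 25<cv2.contourArea(q): r=rectw(c,q,zt);print(n,cv2.boundingRect(q),np.round(r[0],1),np.round(r[1],1),round(r[2],2))
if __name__=='__main__':
    z=robot.read_state()['eef_pos'][2]+.0388
    bar(z); plan([547.8,-40,80],-3.2)
E
python3 bar.py
```

```text
17.6 [522.8 256.5  97.9] 0.43546720035893277 [ 0.20271967 -0.07194576 -0.78082885] -6.646575574894752
wrist (344, 311, 11, 32) [535.8 212.9] [20.5  5.6] 83.34
wrist (280, 311, 11, 32) [500. 217.] [20.7  5.7] 81.97
wrist (276, 151, 11, 28) [511.1 308.1] [13.3  4.9] 82.06
wrist (276, 126, 86, 156) [526.2 283.9] [81.4 42. ] 83.41
wrist (291, 235, 53, 45) [522.9 257.3] [25.2 27.5] 83.44
wrist (278, 187, 8, 7) [509.5 295.4] [3.1 3.5] 83.4
side (279, 216, 34, 38) [521.8 273.3] [120.1  45.3] 88.69
t 17.7 pos [523.  256.5  98.1] yaw -6.65 F [-0.5  0.9 -1.9] gap 0.438
shift [ 18.3  59.  291.7] rot [-0.0602  0.0009  0.0018]
```

The bar is square in the grip, with its centre about 1 mm to −y of the TCP. I carry it over the tray.

Call:
servo_tool --increments '[[[0,59,291,-0.06,0,0,-1],[0,59,291,-0.06,0,0,-1],[0,59,291,-0.06,0,0,-1],[0,59,291,-0.06,0,0,-1],[0,59,291,-0.06,0,0,-1]]]'

```text
time_s: 18.32
eef_pos: [0.5482, -0.0416, 0.0986]
ee_rot: [[-0.001, 0.998, -0.057], [0.0, -0.057, -0.998], [-1.0, -0.001, 0.0]]
contact_force: [-0.1, 0.9, -0.7]
finger_gap: 0.444
```

Call:
servo_tool --increments '[[[0,0,0,0,0,0,-1],[0,0,0,0,0,0,-1]]]'

```text
time_s: 18.58
eef_pos: [0.548, -0.0388, 0.0987]
ee_rot: [[-0.001, 0.998, -0.057], [0.0, -0.057, -0.998], [-1.0, -0.001, -0.0]]
contact_force: [-0.9, 1.6, -1.2]
finger_gap: 0.439
```

Run:
```python
from h import *
from bar import bar
from mv import plan
import pickle
z=robot.read_state()['eef_pos'][2]+.0388
bar(z); plan([547.8,-39.3,50],-3.2)
c=cam('wrist','w12.png')
print('home end',[proj(c,[.5478+.070*.056+dx,-.0402+.070*.998,.034]) for dx in(-.021,.021)])
f=cv2.imread('pics/w12.png')[100:340,220:420]
cv2.imwrite('pics/w12c.png',cv2.resize(f,(500,600),interpolation=cv2.INTER_CUBIC))
```

```text
18.675 [548.2 -38.   99. ] 0.4385558561173814 [0.77006323 0.24128474 0.36258963] -3.138849572043574
wrist (344, 311, 11, 32) [563.7 -80.8] [20.5  5.6] 86.76
wrist (280, 311, 11, 32) [527.8 -78.9] [20.6  5.7] 85.49
wrist (275, 126, 87, 156) [549.8 -10.5] [81.4 42.3] 86.89
wrist (291, 235, 53, 43) [548.3 -36.9] [25.4 25.2] 43.4
wrist (284, 145, 68, 64) [550.7   5.4] [31.5 32.6] 86.91
side (335, 158, 26, 23) [546.5 -15.8] [ 46.8 118.2] 5.73
t 18.77 pos [548.3 -38.   99.1] yaw -3.11 F [ 0.3  0.6 -0.8] gap 0.438
shift [49.1 -0.4  1.3] rot [0.0015 0.     0.0002]
home end [array([290.12092672, 124.21874268]), array([343.86086135, 121.27385406])]
```

View pics/w12c.png

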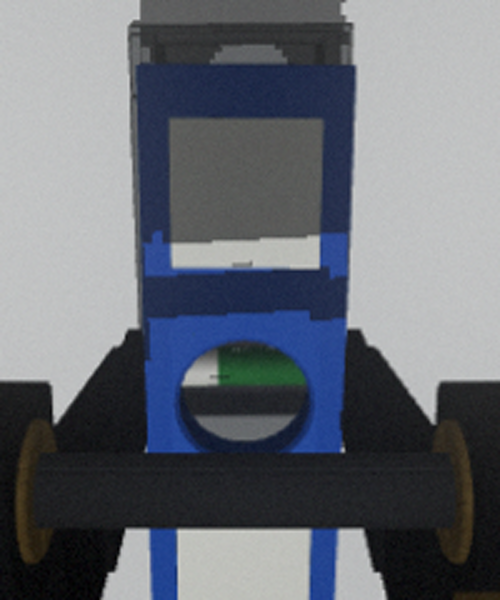

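Twelfth and last picture: the bar is above the tray, its far edge at crop (138–356, 65) inside the tray end (130–355, 22), parallel and centred. The battery and stud area shows through the hole at (245,390). From here I check by numbers only. I descend with a force check.

Call:
servo_tool --increments '[[[35,-0.5,1.3,0,0,0,-1],[69,-0.5,1.3,0,0,0,-1],[69,-0.5,1.3,0,0,0,-1]]]'

```text
time_s: 19.2
eef_pos: [0.5466, -0.0397, 0.0287]
ee_rot: [[-0.004, 0.998, -0.055], [0.001, -0.055, -0.998], [-1.0, -0.004, -0.0]]
contact_force: [0.0, 0.2, -0.1]
finger_gap: 0.439
```

```bash
python3 mv.py 547.8 -39.3 -4 -3.2
python3 - <<'E'
from bar import bar
from h import *
bar(robot.read_state()['eef_pos'][2]+.0388,('wrist',))
E
```

```text
t 19.2 pos [546.6 -39.7  28.7] yaw -3.16 F [ 0.   0.2 -0.1] gap 0.439
shift [32.7  1.3 -0.4] rot [ 0.0006 -0.0005  0.0039]
19.3 [548.2 -40.1  30.9] 0.4359226245126228 [ 0.85844012  0.85785089 -0.78112147] -3.1740340199508488
wrist (344, 311, 12, 32) [563.9 -82.9] [20.5  6. ] 86.56
wrist (279, 311, 12, 32) [527.8 -80.9] [20.5  6. ] 86.96
wrist (275, 126, 87, 156) [549.8 -12.5] [81.5 42.2] 86.76
wrist (292, 236, 52, 42) [548.2 -38.8] [24.8 24.8] 40.37
wrist (286, 145, 65, 64) [550.8   3.3] [31.5 31.4] 86.54
```

Call:
servo_tool --increments '[[[8,-0.3,-0.7,0,0,0,-1],[16,-0.3,-0.7,0,0,0,-1],[22,-0.3,-0.7,0,0,0,-1],[22,-0.3,-0.7,0,0,0,-1]]]'

```text
time_s: 19.85
eef_pos: [0.5473, -0.0397, 0.0077]
ee_rot: [[-0.001, 0.998, -0.056], [0.0, -0.056, -0.998], [-1.0, -0.001, -0.0]]
contact_force: [0.4, 0.4, -0.8]
finger_gap: 0.436
```

Call:
servo_tool --increments '[[[4,0,0,0,0,0,-1],[7,0,0,0,0,0,-1],[10,0,0,0,0,0,-1],[10,0,0,0,0,0,-1]]]'

```text
time_s: 20.35
eef_pos: [0.5474, -0.0397, -0.002]
ee_rot: [[-0.0, 0.998, -0.056], [0.0, -0.056, -0.998], [-1.0, -0.0, 0.0]]
contact_force: [0.1, 0.1, -1.2]
finger_gap: 0.445
```

Call:
servo_tool --increments '[[[1,0,0,0,0,0,-1],[2,0,0,0,0,0,-1],[3,0,0,0,0,0,-1],[3,0,0,0,0,0,-1]]]'

```text
time_s: 20.85
eef_pos: [0.5476, -0.0397, -0.0048]
ee_rot: [[0.0, 0.998, -0.056], [-0.0, -0.056, -0.998], [-1.0, 0.0, 0.0]]
contact_force: [1.1, -0.3, -1.6]
finger_gap: 0.442
```

Call:
servo_tool --increments '[[[0.7,0,0,0,0,0,-1],[1.4,0,0,0,0,0,-1],[1.4,0,0,0,0,0,-1]]]'

```text
time_s: 21.22
eef_pos: [0.5476, -0.0397, -0.0049]
ee_rot: [[0.001, 0.998, -0.056], [-0.0, -0.056, -0.998], [-1.0, 0.001, 0.0]]
contact_force: [-5.0, 0.9, 17.3]
finger_gap: 0.437
```

Contact comes at z = −4.9, exactly the predicted height, so the bar rests on both supports. I relax the push, open and retreat.

Call:
servo_tool --increments '[[[-1.2,0,0,0,0,0,0.3],[-1.2,0,0,0,0,0,0.3],[-1.2,0,0,0,0,0,0.3],[-1.2,0,0,0,0,0,0.3]]]'

```text
time_s: 21.72
eef_pos: [0.5475, -0.0397, -0.0052]
ee_rot: [[-0.0, 0.998, -0.056], [-0.0, -0.056, -0.998], [-1.0, -0.0, 0.0]]
contact_force: [0.3, 0.1, 0.1]
finger_gap: 0.652
```

Call:
servo_tool --increments '[[[-10,0,0,0,0,0,0.3],[-50,0,0,0,0,0,0.3],[-110,0,0,0,0,0,0.3],[-170,0,100,0,0,0,0.3],[-170,0,100,0,0,0,0.3]]]'

```text
time_s: 22.35
eef_pos: [0.5419, -0.1406, 0.1675]
ee_rot: [[0.002, 0.998, -0.055], [-0.001, -0.055, -0.998], [-1.0, 0.002, 0.001]]
contact_force: [1.4, -0.6, -0.7]
finger_gap: 0.648
```

Run:
```python
from bar import bar
from h import *
from m import blobs
from mv import plan
import pickle
bar(.034)
c=cam('wrist','w13.png'); pickle.dump(c,open('w13.pkl','wb'))
for z in(.034,.052): print('expected stud',z,proj(c,[.5478,-.0402,z]))
# cap from wrist w-views
for k in blobs(c,(3,130,80),(18,255,255)): 
    (u,v),r=cv2.minEnclosingCircle(k);print('orange',u,v,r,onz(c,u,v,.028)*1000)
plan([478,-264,100],-30)
g=cv2.cvtColor(c['frame'],cv2.COLOR_RGB2GRAY);u,v=map(int,proj(c,[.5478,-.0402,.034]))
print(g[v-18:v+19:2,u-18:u+19:2])
```

```text
22.45 [ 542.9 -143.4  168.7] 0.6531507061263331 [-0.12774708 -0.10821862 -0.18726371] -3.386927182327151
wrist (293, 6, 45, 152) [547.3 -41.5] [139.4  42.1] 86.56
wrist (299, 115, 33, 34) [544.7 -86. ] [32.2 32. ] 86.65
wrist (300, 68, 31, 33) [547.4 -41.7] [28.5 28.6] 54.13
wrist (298, 16, 35, 37) [550.1   3.7] [31.6 32. ] 86.71
side (333, 189, 36, 25) [543.  -30.7] [139.   44.8] 87.03
expected stud 0.034 [317.54198371  86.79118022]
expected stud 0.052 [317.56770647  85.10019701]
orange 272.5 279.0 13.537086486816406 [ 485.47105472 -241.84297913   28.        ]
t 22.6 pos [ 541.5 -139.1  165. ] yaw -3.24 F [ 0.7  0.3 -0.4] gap 0.651
shift [ 65.  -56.3 128.3] rot [ 4.671e-01 -1.000e-04  4.000e-04]
[[ 59  60  57  57  58  56  57  60  59  54  53  56  58  58  57  56  57  55
   56]
 [ 61  61  59  59  60  60  55  51  40  37  42  55  59  57  56  60  55  59
   60]
 [ 58  58  53  57  59  58  54  31  29  31  23  29  58  58  56  57  61  56
   60]
 [ 57  58  61  59  60  48  44  33  43  54  43  27  32  57  61  58  58  61
   59]
 [ 56  58  62  60  51  38  76  63  79  88  76  55  50  43  48  61  58 
[... 445 characters left out ...]
  78  94  98  88  76  78  89  66  55  42  52
   62]
 [ 62  62  43  56  55  65  74  74  89  87  87  78  70  61  53  55  48  58
   60]
 [ 64  60  44  56  54  55  56  78  95 117  96  77  57  57  57  53  44  57
   57]
 [ 62  60  48  50  59  57  59  66  93 103  91  69  59  58  57  48  41  57
   59]
 [ 64  61  61  46  54  60  60  55  69  81  62  58  60  56  49  44  54  61
   62]
 [ 63  59  62  53  44  52  58  58  59  55  56  55  58  53  47  52  60  60
   62]
 [ 66  56  61  63  52  45  45  61  58  60  59  58  48  44  49  60  59  60
   63]
 [ 62  62  56  62  59  61  48  46  48  48  46  48  40  54  62  59  65  61
   60]
 [ 61  62  61  63  63  62  62  61  54  55  57  59  60  58  60  63  61  61
   63]]
```

The bar is home: its hole centre is at (547.4, −41.7) with yaw 86.6°, and the stud's bright tip shows inside the hole at about (317,84). Next I get an unobstructed view of the cap.

Call:
servo_tool --increments '[[[0,-52,214,0,0,0,1],[0,-52,214,0,0,0,1],[0,-52,214,0,0,0,1],[0,-52,214,0,0,0,1],[0,-52,214,0,0,0,1]]]'

```text
time_s: 23.22
eef_pos: [0.4775, -0.3507, 0.164]
ee_rot: [[-0.001, 0.998, -0.058], [0.001, -0.058, -0.998], [-1.0, -0.001, -0.001]]
contact_force: [-0.4, 0.9, -0.3]
finger_gap: 1.001
```

```bash
cat > cap.py <<'E'
from h import *
from m import blobs
from mv import plan
def cap(zs=(0.0015,),n='wrist'):
    c=cam(n,'cap.png')
    for k in blobs(c,(3,130,60),(18,255,255)):
        x,y,w,h=cv2.boundingRect(k);(u,v),(a,b),_=cv2.fitEllipse(k);print('orange',(x,y,w,h),u,v,a,b,[np.round(onz(c,u,v,z)*1000,1) for z in zs])
    h=cv2.cvtColor(c['frame'],cv2.COLOR_RGB2HSV);m=cv2.inRange(h,(3,130,60),(18,255,255));q,hi=cv2.findContours(m,cv2.RETR_CCOMP,cv2.CHAIN_APPROX_NONE)
    for k in q:
        if 30<cv2.contourArea(k)<1e5 and len(k)>5:
            (u,v),(a,b),_=cv2.fitEllipse(k);print(' any',cv2.contourArea(k),round(u,1),round(v,1),a,b,'z28:',np.round(onz(c,u,v,.028)*1000,1),'ring ext',np.ptp([onz(c,*p[0],.028)[0]*1000 for p in k]))
    return c
if __name__=='__main__': cap();plan([477,-263,60],-3.2)
E
python3 cap.py
```

```text
orange (296, 87, 37, 37) 313.8508605957031 105.12969970703125 35.62113571166992 36.17824172973633 [array([ 479. , -264.6,    1.5])]
 any 1008.0 313.9 105.1 35.62113571166992 36.17824172973633 z28: [ 479.3 -265.4   28. ] ring ext 35.477787918799834
 any 380.0 313.8 103.9 21.85209846496582 22.252731323242188 z28: [ 479.3 -264.3   28. ] ring ext 21.754991186438872
t 23.38 pos [ 478.4 -348.6  164.5] yaw -3.13 F [-0.5  0.8 -0.3] gap 1.002
shift [104.6  -6.  -85.3] rot [ 0.0012 -0.0009  0.0009]
```

The cap is at (479.2, −264.5). I move over it and descend.

Call:
servo_tool --increments '[[[40,-4,-50,0,0,0,0.5],[80,-4,-84,0,0,0,0.5],[135,-4,-84,0,0,0,0.5],[165,-4,-84,0,0,0,0.5],[165,-4,-84,0,0,0,0.5]]]' --squeeze 45

```text
time_s: 24.0
eef_pos: [0.4783, -0.2641, -0.0015]
ee_rot: [[-0.003, 0.999, -0.054], [0.002, -0.054, -0.999], [-1.0, -0.003, -0.002]]
contact_force: [-0.2, 0.1, 1.0]
finger_gap: 0.752
```

Call:
servo_tool --increments '[[[0,0,0,0,0,0,0.5],[0,0,0,0,0,0,0.5]]]'

```text
time_s: 24.25
eef_pos: [0.4795, -0.2664, 0.0015]
ee_rot: [[0.002, 0.998, -0.056], [-0.001, -0.056, -0.998], [-1.0, 0.002, 0.001]]
contact_force: [-0.6, -0.9, -0.5]
finger_gap: 0.75
```

```bash
python3 mv.py 479.2 -264.5 -24 -3.2
```

```text
t 24.25 pos [ 479.5 -266.4    1.5] yaw -3.19 F [-0.6 -0.9 -0.5] gap 0.75
shift [25.5 -0.4 -1.9] rot [ 0.0002  0.0013 -0.002 ]
```

Call:
servo_tool --increments '[[[12,0,-1,0,0,0,0.5],[23.5,0,-1,0,0,0,0.5],[23.5,0,-1,0,0,0,0.5],[23.5,0,-1,0,0,0,0.5]]]'

```text
time_s: 24.75
eef_pos: [0.4788, -0.2652, -0.0236]
ee_rot: [[-0.0, 0.998, -0.056], [0.0, -0.056, -0.998], [-1.0, -0.0, -0.0]]
contact_force: [-0.2, -0.8, 0.3]
finger_gap: 0.751
```

Call:
servo_tool --increments '[[[0,0,0,0,0,0,-1],[0,0,0,0,0,0,-1],[0,0,0,0,0,0,-1],[0,0,0,0,0,0,-1],[0,0,0,0,0,0,-1]]]'

```text
time_s: 25.38
eef_pos: [0.4789, -0.2652, -0.0234]
ee_rot: [[0.0, 0.998, -0.056], [-0.0, -0.056, -0.998], [-1.0, 0.0, 0.0]]
contact_force: [0.3, 0.8, 1.2]
finger_gap: 0.335
```

Call:
servo_tool --increments '[[[0,0,0,0,0,0,-1],[0,0,0,0,0,0,-1]]]'

```text
time_s: 25.62
eef_pos: [0.4788, -0.2652, -0.0234]
ee_rot: [[0.0, 0.998, -0.056], [-0.0, -0.056, -0.998], [-1.0, 0.0, 0.0]]
contact_force: [0.2, 0.2, 1.1]
finger_gap: 0.332
```

The opening is 0.335 × 95 = 32 mm, so the barrel is gripped above the flange, with the cap underside at TCP z + 23.4 mm. I lift and go near the tray to re-measure the stud.

Call:
servo_tool --increments '[[[-50,0,0,0,0,0,-1],[-110,0,-20,0,0,0,-1],[-140,62,-128,0,0,0,-1],[-140,62,-128,0,0,0,-1],[-140,62,-128,0,0,0,-1]]]'

```text
time_s: 26.25
eef_pos: [0.5497, -0.138, 0.1176]
ee_rot: [[0.002, 0.999, -0.052], [-0.001, -0.052, -0.999], [-1.0, 0.002, 0.0]]
contact_force: [-0.9, 0.2, -0.7]
finger_gap: 0.333
```

Call:
servo_tool --increments '[[[0,0,0,0,0,0,-1],[0,0,0,0,0,0,-1],[0,0,0,0,0,0,-1]]]'

```text
time_s: 26.62
eef_pos: [0.5473, -0.1419, 0.1162]
ee_rot: [[-0.001, 0.998, -0.058], [0.0, -0.058, -0.998], [-1.0, -0.001, -0.0]]
contact_force: [0.5, 0.4, 0.2]
finger_gap: 0.335
```

```bash
cat > stud.py <<'E'
from h import *
from bar import bar
from mv import plan
import sys
bar(.034,('wrist',))
c=cam('wrist','st.png');g=cv2.GaussianBlur(cv2.cvtColor(c['frame'],cv2.COLOR_RGB2GRAY),(3,3),0)
u,v=proj(c,[.5478,-.0402,.052]);print('pred tip',u,v)
r=7;uu,vv=int(round(u)),int(round(v));P=g[vv-r:vv+r+1,uu-r:uu+r+1];m=(P>95).astype(np.uint8)
n,l,s,ce=cv2.connectedComponentsWithStats(m)
for i in range(1,n):
    if s[i,4]>8: print(s[i],ce[i]+[uu-r,vv-r],np.round(onz(c,*(ce[i]+[uu-r,vv-r]),.052)*1000,1))
print(P)
for k in robot.read_state()['eef_pos'],: print(k)
h=cv2.cvtColor(c['frame'],cv2.COLOR_RGB2HSV);M=cv2.inRange(h,(3,130,60),(18,255,255))
for k in cv2.findContours(M,cv2.RETR_EXTERNAL,cv2.CHAIN_APPROX_NONE)[0]:
    if cv2.contourArea(k)>25: print('orange',cv2.boundingRect(k))
E
python3 stud.py; python3 mv.py 547.7 -39.8 40 -3.2
```

```text
26.725 [ 547.5 -141.6  116.3] 0.336766970566755 [0.08772137 0.04885835 0.18944634] -3.2793828420574536
wrist (284, 0, 54, 168) [547.2 -45.8] [130.7  42. ] 86.58
wrist (291, 118, 40, 39) [544.9 -85.9] [31.5 33. ] 86.73
wrist (292, 63, 37, 38) [547.5 -41.7] [28.7 28. ] 40.81
wrist (290, 0, 42, 44) [550.3   3.7] [31.7 31.8] 85.9
pred tip 309.95321573347036 77.7229295044825
[[48 45 44 45 46 46 46 46 45 45 44 43 43 45 51]
 [45 44 44 46 49 51 51 50 48 45 44 44 44 44 47]
 [43 43 45 50 54 57 57 56 53 49 45 43 43 43 45]
 [43 44 48 54 57 59 59 59 57 54 49 43 42 43 45]
 [43 44 50 55 57 58 59 59 58 57 52 45 41 42 45]
 [42 44 50 55 57 58 58 59 58 57 52 46 41 41 44]
 [41 44 50 55 57 57 57 56 56 55 52 45 41 40 42]
 [40 43 49 54 56 56 56 55 55 54 50 44 41 41 43]
 [41 42 46 52 56 56 55 54 54 52 47 42 41 42 44]
 [42 41 42 46 52 53 52 51 50 47 43 42 41 43 48]
 [45 42 40 41 45 47 47 46 45 42 41 43 46 52 63]
 [57 49 44 41 40 41 41 41 43 46 47 51 57 66 78]
 [70 61 56 51 47 47 47 47 53 62 65 64 67 72 78]
 [70 68 69 68 67 67 66 67 71 78 80 74 67 63 65]
 [62 67 76 81 84 86 88 89 87 86 85 78 64 52 52]]
[ 0.54770078 -0.14130883  0.11644671]
orange (285, 232, 65, 50)
orange (287, 215, 61, 28)
t 26.82 pos [ 547.7 -141.3  116.4] yaw -3.25 F [-0.4  0.6  0.1] gap 0.33
shift [  76.4   -5.8 -101.3] rot [-0.0009  0.      0.0001]
```

Run:
```python
from h import *
from mv import plan
c=cam('wrist');s=robot.read_state();p=s['eef_pos'];R=s['ee_rot']
h=cv2.cvtColor(c['frame'],cv2.COLOR_RGB2HSV);M=cv2.inRange(h,(3,130,40),(18,255,255))
M[:, :280]=0;M[:,355:]=0
rows=[(v,np.where(M[v])[0].min(),np.where(M[v])[0].max()) for v in range(205,285) if M[v].any()];print(rows[:8],rows[::8])
for k in(.0234,.0264):
    th=np.radians(np.arange(0,360,3));q=np.array([proj(c,p-R[:,0]*k+R[:,1]*.02*np.cos(t)-R[:,2]*.02*np.sin(t)) for t in th]);print(k,q.min(0),q.max(0),'per mm fwd',proj(c,p-R[:,0]*k-R[:,2]*.021)-proj(c,p-R[:,0]*k-R[:,2]*.02))
# top-of-barrel circle
q=np.array([proj(c,p-R[:,0]*.0514+R[:,1]*.016*np.cos(t)-R[:,2]*.016*np.sin(t)) for t in th]);print('top',q.min(0),q.max(0))
plan([547.3,-39.9,60],-3.2)
```

```text
[(215, np.int64(314), np.int64(323)), (216, np.int64(306), np.int64(326)), (217, np.int64(304), np.int64(328)), (218, np.int64(302), np.int64(332)), (219, np.int64(301), np.int64(334)), (220, np.int64(299), np.int64(335)), (221, np.int64(297), np.int64(337)), (222, np.int64(295), np.int64(338))] [(215, np.int64(314), np.int64(323)), (223, np.int64(294), np.int64(339)), (231, np.int64(288), np.int64(346)), (239, np.int64(289), np.int64(346)), (247, np.int64(290), np.int64(341)), (255, np.int64(287), np.int64(348)), (263, np.int64(286), np.int64(348)), (271, np.int64(286), np.int64(348)), (279, np.int64(289), np.int64(345))]
0.0234 [282.26672124 213.85443527] [352.14399248 278.91719689] per mm fwd [ 9.48704522e-04 -1.72613034e+00]
0.0264 [281.72314394 215.42725764] [352.67981197 281.3691064 ] per mm fwd [ 9.58173310e-04 -1.75143394e+00]
top [284.59630152 238.69039606] [349.72988548 298.06322849]
t 26.88 pos [ 547.7 -141.2  116.5] yaw -3.24 F [-0.5 -0.1 -0. ] gap 0.333
shift [  56.5   -6.2 -101.1] rot [-0.0007  0.0001  0.0001]
```

In-hand check: the flange front edge is at row 215 against about 214.7 predicted, so the cap is centred on the TCP to about 0.3 mm. The stud is at about (547.3, −39.7). I go above it.

Call:
servo_tool --increments '[[[0,-6,-60,0,0,0,-1],[30,-6,-101,0,0,0,-1],[70,-6,-101,0,0,0,-1],[78,-6,-101,0,0,0,-1],[78,-6,-101,0,0,0,-1]]]' --squeeze 60

```text
time_s: 27.5
eef_pos: [0.5477, -0.0401, 0.0388]
ee_rot: [[-0.0, 0.998, -0.056], [-0.0, -0.056, -0.998], [-1.0, -0.0, 0.0]]
contact_force: [-0.2, 0.3, 0.1]
finger_gap: 0.327
```

Call:
servo_tool --increments '[[[0,0,0,0,0,0,-1],[0,0,0,0,0,0,-1],[0,0,0,0,0,0,-1]]]'

```text
time_s: 27.88
eef_pos: [0.5478, -0.0399, 0.0392]
ee_rot: [[0.001, 0.998, -0.056], [-0.0, -0.056, -0.998], [-1.0, 0.001, 0.0]]
contact_force: [0.4, -0.2, -0.2]
finger_gap: 0.331
```

```bash
python3 mv.py 547.3 -39.7 30 -3.2
```

```text
t 27.88 pos [547.8 -39.9  39.2] yaw -3.22 F [ 0.4 -0.2 -0.2] gap 0.331
shift [ 9.2 -0.5 -0.2] rot [-0.0004  0.0002 -0.0011]
```

Call:
servo_tool --increments '[[[5,-0.4,0,0,0,0,-1],[10,-0.4,0,0,0,0,-1],[14,-0.4,0,0,0,0,-1],[14,-0.4,0,0,0,0,-1]]]'

```text
time_s: 28.38
eef_pos: [0.5469, -0.0396, 0.0241]
ee_rot: [[-0.001, 0.998, -0.056], [0.0, -0.056, -0.998], [-1.0, -0.001, -0.0]]
contact_force: [-0.7, 0.1, 0.0]
finger_gap: 0.329
```

Call:
servo_tool --increments '[[[1,0,0,0,0,0,-1],[2,0,0,0,0,0,-1],[3,0,0,0,0,0,-1],[3,0,0,0,0,0,-1]]]'

```text
time_s: 28.88
eef_pos: [0.5473, -0.0398, 0.0217]
ee_rot: [[0.001, 0.998, -0.056], [-0.0, -0.056, -0.998], [-1.0, 0.001, 0.0]]
contact_force: [0.4, -0.9, 2.9]
finger_gap: 0.33
```

The lip has reached the balls at 45 mm, with negligible side force. I push on gradually.

Call:
servo_tool --increments '[[[0.7,0,0,0,0,0,-1],[1.4,0,0,0,0,0,-1],[2,0,0,0,0,0,-1]]]'

```text
time_s: 29.25
eef_pos: [0.5477, -0.0398, 0.0209]
ee_rot: [[0.002, 0.998, -0.056], [-0.001, -0.056, -0.998], [-1.0, 0.002, 0.0]]
contact_force: [-4.1, -0.4, 20.4]
finger_gap: 0.328
```

Call:
servo_tool --increments '[[[0.7,0,0,0,0,0,-1],[1.4,0,0,0,0,0,-1],[2,0,0,0,0,0,-1]]]'

```text
time_s: 29.62
eef_pos: [0.5477, -0.0398, 0.0185]
ee_rot: [[0.002, 0.998, -0.056], [-0.001, -0.056, -0.998], [-1.0, 0.002, 0.0]]
contact_force: [-0.5, -0.2, 7.6]
finger_gap: 0.328
```

Call:
servo_tool --increments '[[[0.7,0,0,0,0,0,-1],[1.4,0,0,0,0,0,-1],[2,0,0,0,0,0,-1]]]'

```text
time_s: 30.0
eef_pos: [0.5472, -0.0397, 0.0155]
ee_rot: [[0.0, 0.998, -0.056], [-0.0, -0.056, -0.998], [-1.0, 0.0, 0.0]]
contact_force: [-0.1, -1.6, -0.9]
finger_gap: 0.331
```

The force rose to 20 N, then fell to −0.9 N as the cap snapped over. I keep pressing until it meets the bar.

Call:
servo_tool --increments '[[[1,0,0,0,0,0,-1],[2,0,0,0,0,0,-1],[3,0,0,0,0,0,-1],[3,0,0,0,0,0,-1]]]'

```text
time_s: 30.5
eef_pos: [0.547, -0.0396, 0.0124]
ee_rot: [[-0.001, 0.998, -0.056], [0.0, -0.056, -0.998], [-1.0, -0.001, -0.0]]
contact_force: [0.6, -0.9, -3.9]
finger_gap: 0.328
```

Call:
servo_tool --increments '[[[0.7,0,0,0,0,0,-1],[1.4,0,0,0,0,0,-1],[2,0,0,0,0,0,-1],[2,0,0,0,0,0,-1]]]'

```text
time_s: 31.0
eef_pos: [0.5472, -0.0396, 0.0106]
ee_rot: [[0.0, 0.998, -0.056], [-0.0, -0.056, -0.998], [-1.0, 0.0, 0.0]]
contact_force: [0.2, 0.5, 0.5]
finger_gap: 0.334
```

Call:
servo_tool --increments '[[[0.5,0,0,0,0,0,-1],[1,0,0,0,0,0,-1],[1,0,0,0,0,0,-1]]]'

```text
time_s: 31.38
eef_pos: [0.5472, -0.0396, 0.0105]
ee_rot: [[0.001, 0.998, -0.056], [-0.0, -0.056, -0.998], [-1.0, 0.001, 0.0]]
contact_force: [-3.6, 0.9, 13.8]
finger_gap: 0.329
```

The cap met the bar at z = 10.5 (10.6 expected) and now presses with 14 N. A bit firmer, then final checks.

Call:
servo_tool --increments '[[[0.4,0,0,0,0,0,-1],[0.8,0,0,0,0,0,-1],[0.8,0,0,0,0,0,-1],[0.8,0,0,0,0,0,-1]]]'

```text
time_s: 31.88
eef_pos: [0.5472, -0.0396, 0.0105]
ee_rot: [[0.001, 0.998, -0.056], [-0.0, -0.056, -0.998], [-1.0, 0.001, 0.0]]
contact_force: [-6.5, 0.9, 23.9]
finger_gap: 0.328
```

Run:
```python
from bar import bar
from h import *
bar(.034,('wrist','side','top'))
# bystander/scene change outside work area: first vs current pics
for n in('top','side'):
    a=cv2.imread(f'pics/{n}0.png');b=cv2.cvtColor(cam(n)['frame'],cv2.COLOR_RGB2BGR)
    d=(cv2.GaussianBlur(cv2.absdiff(a,b),(5,5),0).max(2)>25).astype(np.uint8);k,l,s,ce=cv2.connectedComponentsWithStats(d)
    print(n,[tuple(x) for x in s[1:] if x[4]>15])
s=robot.read_state();print(s['time_s'],s['eef_pos'],s['contact_force'])
```

```text
31.975 [547.2 -39.6  10.5] 0.33040669508824533 [-6.72334509  0.82938528 22.9136798 ] -3.2036627915411944
wrist (283, 311, 70, 32) [544.5 -92.3] [22.4 42.3] 86.82
wrist (279, 125, 80, 107) [ 5.5e+02 -4.0e-01] [58.3 41.7] 86.61
wrist (289, 143, 60, 59) [550.2   3.6] [31.6 31.7] 86.83
side (333, 189, 36, 25) [542.  -30.7] [139.7  43.1] 85.33
top (518, 94, 13, 13) [ 850.5 -485. ] [ 7.3 48.6] 44.9
top [(np.int32(0), np.int32(0), np.int32(640), np.int32(400), np.int32(215772)), (np.int32(633), np.int32(248), np.int32(7), np.int32(9), np.int32(44)), (np.int32(611), np.int32(254), np.int32(7), np.int32(4), np.int32(21)), (np.int32(592), np.int32(257), np.int32(13), np.int32(6), np.int32(51)), (np.int32(519), np.int32(259), np.int32(19), np.int32(8), np.int32(84)), (np.int32(617), np.int32(259), np.int32(23), np.int32(10), np.int32(142)), (np.int32(533), np.int32(269), np.int32(13), np.int32(6), np.int32(53)), (np.int32(108), np.int32(294), np.int32(157), np.int32(95), np.int32(3606)), (np.int32(266), np.int32(318), np.int32(15), np.int32(6), np.int32(51)), (np.int32(269), np.int32(363), np.i
[... 1068 characters left out ...]
np.int32(316)), (np.int32(391), np.int32(167), np.int32(15), np.int32(18), np.int32(212)), (np.int32(333), np.int32(202), np.int32(24), np.int32(13), np.int32(198)), (np.int32(240), np.int32(206), np.int32(192), np.int32(194), np.int32(14338)), (np.int32(557), np.int32(257), np.int32(77), np.int32(56), np.int32(971)), (np.int32(482), np.int32(264), np.int32(38), np.int32(57), np.int32(1133)), (np.int32(513), np.int32(282), np.int32(10), np.int32(12), np.int32(56)), (np.int32(600), np.int32(315), np.int32(10), np.int32(7), np.int32(33)), (np.int32(592), np.int32(323), np.int32(35), np.int32(36), np.int32(879))]
32.225 [ 0.54724158 -0.0396128   0.01048049] [-6.49899954  1.44693433 24.02944442]
```

The press is steady at 24 N. The image difference is spoiled by shadows, so I do a quick template check of the bystanders, then hand in.

Run:
```python
from h import *
a=cv2.imread('pics/side0.png');b=cv2.cvtColor(cam('side')['frame'],cv2.COLOR_RGB2BGR)
for n,(x,y,w,h) in dict(mouse=(225,302,46,52),tin=(231,214,36,38),clip=(375,230,20,18),glue=(308,146,16,34)).items():
    r=cv2.matchTemplate(b[y-15:y+h+15,x-15:x+w+15],a[y:y+h,x:x+w],cv2.TM_CCOEFF_NORMED);_,m,_,l=cv2.minMaxLoc(r);print(n,'shift px',l[0]-15,l[1]-15,round(m,2))
print(robot.read_state()['contact_force']);print(robot.hand_in())
```

```text
mouse shift px 0 0 1.0
tin shift px 0 0 1.0
clip shift px 0 0 1.0
glue shift px -1 1 0.88
[-7.7099076   1.02352605 23.59901281]
the job is handed in; nothing more can be done
None
```

The blue bar is lying on the tray's two end supports with the stud up through its hole. The orange cap is snapped on and was pressed down with about 24 N at hand-in, at roughly 32 s of the 54 s allowed.

- **Bar:** it met the supports at exactly the predicted height. After release, the camera put its hole at (547.4, −41.7) mm and the stud at about (547.3, −39.7) mm. The two are about 2 mm apart, within the 3.5 mm clearance.
- **Cap:** the force rose to 20 N at the balls, then dropped to −4 N as the cap snapped over. It met the bar at a TCP height of 10.5 mm, against 10.6 mm expected.
- **Bystanders:** mouse, tin and clip matched their starting positions exactly. The glue stick matched to 1 pixel with a weaker score of 0.88, which may be shadow, since the arm never went near it.

**What went wrong or disagreed:**
- **Finger length:** the fingertips turned out to end about 29 mm above the reported TCP, not at it. Two grasps closed above the bar and a third slipped off, moving the bar about 7 mm. The fourth grasp held.
- **Scene comparison:** comparing the first and last top views told me nothing because of shadows and the arm, so the bystander check rests on the side view.
- **Final look:** I had used all 12 pictures, so the finished position was checked by measurement only.

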